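# Hold the new gearbox cover down for the screws

### The arm

A 6-joint arm with a two-finger parallel gripper is mounted at the origin on the work surface. World frame = base frame: x ahead of the robot, y to its left, z up, the work surface at z = 0. Lengths are in m, angles in degrees, forces in N, time in s.
With the tool pointing down it reaches from about 0.35 to 0.975 m from the base axis. Payload 4.9 kg.
Tool frame: the origin (TCP) lies at the very end of the fingers, on their centre line; the grasp point (between the pads) lies 19 mm behind it (bot.grip_depth is the distance from the TCP to the grasp point, in m); z points along the fingers, y is the line along which they close (so a half turn about z gives the same grasp; the last joint's range is limited). The gripper opens to 85 mm and grips with 20 to 120 N. Pads are 22 mm wide; open, the fingers measure 114 mm over their backs; the gripper's body (76 mm by 85 mm) begins 54 mm behind the grasp point. The pads swing forward as they close: fully open they stand 13 mm farther back than shut.
Start: joints at [58.213, 3.019, 92.412, -0, 84.569, -6.818], TCP at [0.264, 0.567, 0.231] pointing down, gripper open.
Joint ranges: [-172.51, 172.51], [-57.92, 126.97], [3.15, 148.05], [-58.71, 238.71], [5.1, 150.11], [-179.66, 179.66]. Speed limits (degrees/s): [147.25, 147.25, 180, 180, 180, 180].

### API

Orientations are given as [roll, pitch, yaw] about the fixed x, y, z axes, in that order (R = Rz(yaw) Ry(pitch) Rx(roll)).
In Python, from bench import bot, vision gives the robot as it stands.
- The arm moves only by the tool arm_command, never from a script. Its argument "steps" is a list of rows, each an object of numbers: "jaw": the opening, from -1 (shut) to 1 (fully open); "x", "y", "z": the shift along the tool's x, y, z in mm; "roll": the turn about the tool's z in rad. In form: [{"jaw": .., "x": .., "y": .., "z": .., "roll": ..}, ...]. A call has 1 to 10 rows; each row shifts and turns the commanded pose from where the row before left it, along the tool's axes as they then stand; what a row does not reach is not made up. A row lasts 1/12 s, in which the tool goes at most 41.7 mm and 7.16 degrees, less where a joint would pass 70% of its speed; a pose out of reach is approached as far as the arm can. A call is refused whole if a number of a shift passes 41.7 or a number of a turn 0.125, either way. A call with a gripper value outside its range is refused whole. The fingers move at their own pace and stop on an object; "squeeze" is the grip in N (left out, the last holds). Time passes only in rows, so rows that do not move let the fingers close. It gives the time, the measured TCP pose, the force, the opening and the grip force at its end, in the units of the state.
- bot.observe(): the state, without advancing time (a new reading comes with each control period).
- vision.grab_frame(name): name is "side" or "top" or "wrist"; returns the picture (480x640x3 uint8, red, green, blue); there is no depth.
- vision.camera_info(name): a dict with "mtx" (3x3 intrinsics, pixels), "k1" (the pictures are not rectified: a ray, as slopes to the right and down, at radius r is drawn at 1 + k1 r^2 times it, then the intrinsics apply), "origin" and "orientation" of the camera in the world; the wrist camera has in their place "hand_eye" (4x4, takes a point from camera to tool coordinates, whose origin is the TCP and whose axes are the flange's). Camera axes: x right, y down, z forward; pixel columns grow to the right and rows downward; lengths in m; the calibration is good to about 2 mm. A picture is of the moment at which its call begins: read the wrist's pose just before it. camera_info takes no time and is no camera call.
- bot.finish_job(): hands the job in; it is judged then, once.
The state is a dict: "t": time; "q": joint angles; "dq": joint speeds; "tau": joint torques, N m; "tcp_pos": TCP position; "tcp_rot": TCP orientation; "ft_force": force on the tool from outside, world axes, zero at the start; "torque": the same for the moment, N m; "opening": finger opening in m; "grip_force": force on a finger pad.
Only numpy, scipy, OpenCV 4.12 (cv2) and the standard library are available. Lean on these libraries where they do the work, as an engineer would, in place of code of your own. Each camera call takes 0.05 s, during which the arm holds its last target. There are 200 camera calls.

### The job

Lift the broken cover (a corner of its flange has snapped off) out of the gear housing in the clamping fixture and drop it into the reject bin. Then be my third hand: take the new cover from the tray by its boss, line up its four screw holes with the housing, ease it in without forcing, press it down against its spring until the flange sits flush all round, and finish while still holding it there by the boss with a steady push of about 15 N, so that I can drive the screws. Leave the wrench, the screw dish and the cordless screwdriver where they lie.

Things in the scene. Friction and masses are not known exactly. Their poses are not given: they have to be found in the camera images.
- housing: Fixed: aluminium gear housing, 132 (its x) x 76 mm from above, clamped by black jaws on a black base plate (150 x 200 x 15 mm; jaws, spindle below 50 mm). Origin: centre of the plate's underside, on the bench, z up. Flat top (the cover's seat) 105 mm above the bench; round bore in its middle 43 mm across, 28 mm deep, mouth chamfered; four tapped holes at x +-48, y +-20 mm
- seat (a point): Point on the housing's top face at the centre of the bore; axes as the housing's. A cover is home when its origin is on this point and its long side lies along the housing's (its holes fit either way round)
- spring_disc (a joint): Preload spring's flat steel disc (28 mm across) in the bore: 0 m when out (9 mm below the seat), grows as it is pressed down. It pushes up with 5 N when out and 0.8 N more per mm: a cover let go rests on it 5 mm above the seat; with the cover flush it reads 0.005 m and pushes with 9 N
- broken_cover: Loose old aluminium cover, unscrewed, standing in the bore on the spring, its flange 5 mm above the seat. Sizes, origin and weight as the new cover, but the flange's +x, -y corner (30 x 28 mm) has snapped off
- new_cover: Loose whole aluminium cover, 0.2-0.32 kg, standing in the tray. Flange 116 (x) x 60 (y) x 10 mm, four 6.6 mm holes at x +-48, y +-20 mm. Origin: centre of the flange's underside (18 mm above the bench in the tray), z up. Below: spigot 40 mm across, 14 long, foot chamfered 4 mm. Above, central: boss to grip, 46 (x) x 28 (y) x 32 mm, its top 42 mm above the origin
- tray: Fixed shallow grey kitting tray with a black mat, 220 x 170 mm, rim 12 mm high, floor 4 mm thick. Origin at the centre of its underside. Stands on one side of the fixture, left or right.
- reject_bin: Fixed open grey plastic bin with straight walls, 220 mm (its x) x 170 mm (its y) outside, 90 mm high, walls and floor 4 mm, a worn steel ring (36 mm across) lying in it. Origin at the centre of its underside. Stands on the other side of the fixture.
- wrench: Bystander: steel wrench lying between robot and fixture, 180 mm long, 8 mm high. Leave it.
- screw_dish: Bystander: round steel dish 90 mm across, 22 mm high, with four dark screws, beyond the fixture. Leave it.
- screwdriver: Bystander: red and black cordless screwdriver lying on its side, about 215 x 195 mm, 66 mm high, beyond the fixture. Leave it.
Mind the look-alikes: they are no part of the job. What is shaped like the broken_cover but orange or turquoise is not meant.

How it is judged:
By the outcome, as a careful person would: the job done as asked, in the order asked, and still so for the second after the job is handed in, while the arm keeps its last pose, push and grip.
It also fails if it takes over 72 s, if anything falls off the work surface, if the arm or the gripper's body presses on something with over 40 N, if the wrist force passes 120 N, or if a joint passes its speed limit or range.

## Working session

There is one attempt and no reset: what is moved stays moved. The work goes in short steps, Python scripts to look and compute and a tool call to move; the robot and the scene stay as the last step left them, time stands still between calls to the robot, and variables do not carry over. Pictures are saved under pics/ and viewed, at most 10 in all, crops included, and the job is handed in when it is done.

Besides the shell and the picture viewer there is one more tool, called as name([rows], argument=value, ...), one row to a line, values as JSON. arm_command: Moves the arm, as the interface text tells. Its arguments: {"type":"object","properties":{"steps":{"type":"array","items":{"type":"object","properties":{"jaw":{"type":"number"},"x":{"type":"number"},"y":{"type":"number"},"z":{"type":"number"},"roll":{"type":"number"}}}},"squeeze":{"type":"number"}},"required":["steps"]}

```bash
mkdir -p pics
cat > h.py <<'E'
import numpy as np, cv2
from scipy.spatial.transform import Rotation as R
from bench import bot, vision
def cam(name, st=None):
    c=vision.camera_info(name); K=np.array(c["mtx"]); k1=c["k1"]
    if name=="wrist":
        T=np.eye(4); T[:3,:3]=R.from_euler("xyz",st["tcp_rot"],degrees=True).as_matrix(); T[:3,3]=st["tcp_pos"]
        M=T@np.array(c["hand_eye"])
    else:
        M=np.eye(4); o=np.array(c["orientation"]); M[:3,:3]=o if o.shape==(3,3) else R.from_euler("xyz",o,degrees=True).as_matrix(); M[:3,3]=c["origin"]
    return K,k1,M
def ray(C,uv):
    K,k1,M=C; d=np.array([k1,0,0,0,0][:5],float)
    p=cv2.undistortPoints(np.array([[uv]],float),K,d)[0,0]
    return M[:3,3], M[:3,:3]@np.array([p[0],p[1],1])
def atz(C,uv,z):
    o,d=ray(C,uv); return o+d*(z-o[2])/d[2]
def proj(C,P):
    K,k1,M=C; P=(np.atleast_2d(P)-M[:3,3])@M[:3,:3]
    return cv2.projectPoints(P,np.zeros(3),np.zeros(3),K,np.array([k1,0,0,0,0],float))[0][:,0]
def tri(obs):
    A=np.zeros((3,3));b=np.zeros(3)
    for C,uv in obs:
        o,d=ray(C,uv); d=d/np.linalg.norm(d); Q=np.eye(3)-np.outer(d,d); A+=Q;b+=Q@o
    return np.linalg.solve(A,b)
def save(im,f): cv2.imwrite("pics/"+f,im[:,:,::-1])
E
python3 - <<'E'
from h import *
s=bot.observe(); print(s["tcp_pos"],s["tcp_rot"],s["opening"])
for n in("side","top","wrist"):
    im=vision.grab_frame(n); np.save(n+"0.npy",im); save(im,n+"0.png"); c=vision.camera_info(n); print(n,c)
E
```

```text
[0.26349184 0.56605394 0.23006767] [-1.79883152e+02 -1.54866673e-02  1.55030161e+02] 0.08535538279910529
side {'mtx': array([[452.37740119,   0.        , 320.17789606],
       [  0.        , 452.37740119, 241.13636029],
       [  0.        ,   0.        ,   1.        ]]), 'k1': -0.049029948618899435, 'origin': array([ 0.23909725, -0.69227688,  0.93153939]), 'orientation': array([-136.53230689,    0.45407   ,  -28.17967423])}
top {'mtx': array([[602.7934974 ,   0.        , 322.28641076],
       [  0.        , 602.7934974 , 242.59606471],
       [  0.        ,   0.        ,   1.        ]]), 'k1': -0.10152818274954638, 'origin': array([0.55443596, 0.04033096, 1.39254003]), 'orientation': array([-177.56167027,   -0.61888903,  -89.41888592])}
wrist {'mtx': array([[431.45051177,   0.        , 321.72915884],
       [  0.        , 431.45051177, 246.16277364],
       [  0.        ,   0.        ,   1.        ]]), 'k1': 0.009498139948611067, 'hand_eye': array([[ 1.05967269e-05, -9.52524568e-01, -3.04461733e-01,
         7.75078653e-02],
       [ 9.99999973e-01,  8.14097324e-05, -2.19889846e-04,
        -2.00296601e-06],
       [ 2.34236629e-04, -3.04461722e-01,  9.52524543e-01,
        -1.42544436e-01],
       [ 0.00000000e+00,  0.00000000e+00,  0.00000000e+00,
         1.00000000e+00]])}
```

View pics/top0.png

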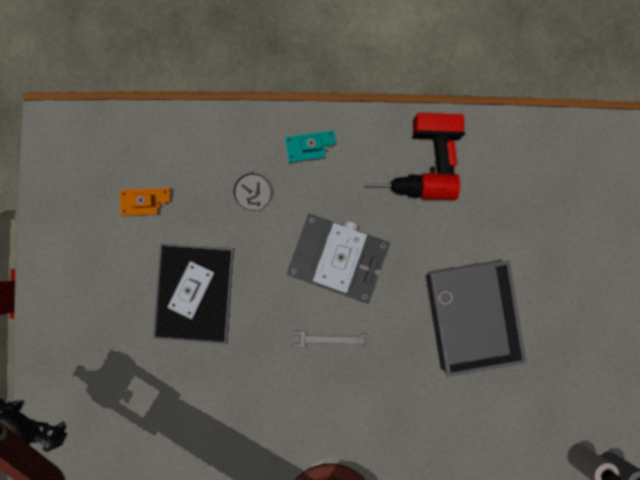

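View pics/side0.png

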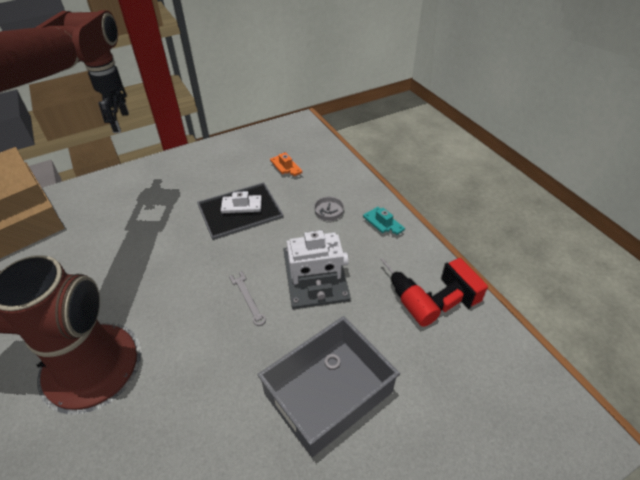

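The top picture shows the tray at (194,294) with the whole grey cover at (191,290). The fixture is at (340,258) with the grey cover standing in it, the bin is at (475,317), the wrench at (331,339), the dish at (253,191) and the screwdriver at (435,160). Cover-shaped candidates are orange (146,201), turquoise (311,146), grey in the fixture (341,257) and grey in the tray (191,290). The two coloured ones are look-alikes. I'll confirm the broken corner in an enlarged crop.

Run:
```python
from h import *
t=np.load("top0.npy"); s=np.load("side0.npy")
f=lambda im,x,y,w,h,k: cv2.resize(im[y:y+h,x:x+w],None,fx=k,fy=k,interpolation=cv2.INTER_CUBIC)
a=f(t,300,215,80,60,5); b=f(t,155,255,80,60,5); c=f(s,275,225,80,60,5); d=f(s,202,175,80,60,5)
save(np.vstack([np.hstack([a,b]),np.hstack([c,d])]),"crop1.png")
```

```text
(no output)
```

View pics/crop1.png

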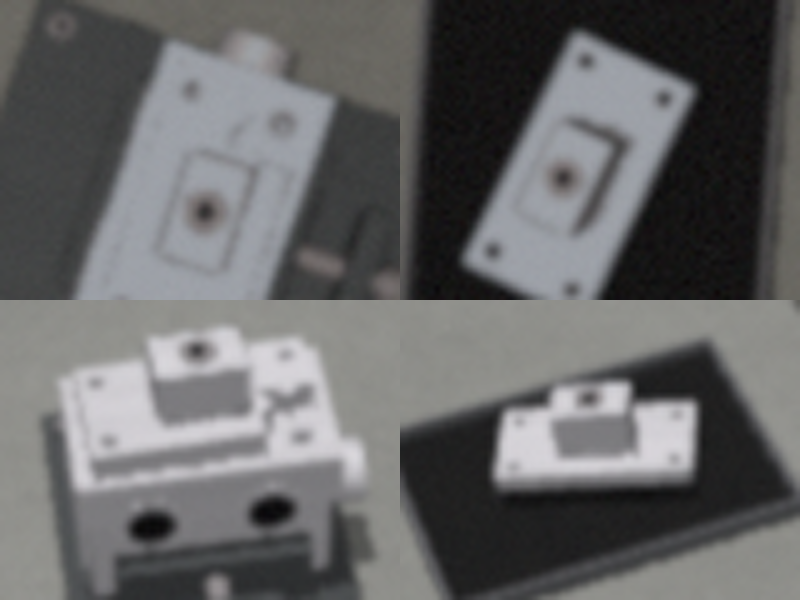

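The crops confirm it. The grey cover in the fixture lacks its far-right flange corner, near crop (290,400), so it is the broken one. The cover in the tray has all four corners, so it is the new one. Boss top centres (top view / side view): broken (340.6,256.6) / (314.2,234.6), new (187.2,290) / (239.6,194.2).

Run:
```python
from h import *
T=cam("top");S=cam("side")
print("broken",tri([(T,(340.6,256.6)),(S,(314.2,234.6))]))
print("new",tri([(T,(187.2,290)),(S,(239.6,194.2))]))
c=lambda x,y,ox,oy:((x+.5)/5-.5+ox,(y+.5)/5-.5+oy)
def yaw(p,q,z):
    a=atz(T,p,z);b=atz(T,q,z);d=b-a;return np.degrees(np.arctan2(d[1],d[0])),np.linalg.norm(d)
print("house yaw",yaw(c(80,295,300,215),c(165,40,300,215),.105), yaw(c(160,258,300,215),c(193,150,300,215),.152))
print("new yaw",yaw(c(63,265,155,255),c(178,33,155,255),.028), yaw(c(193,300,155,255),c(295,90,155,255),.028))
for p in [(428,272),(508,261),(523,362),(449,375)]: print("bin",atz(T,p,.09))
s=bot.observe(); print(s["q"])
```

```text
broken [ 0.57975871 -0.01093374  0.15117357]
new [0.50396441 0.32441475 0.05822486]
house yaw (np.float64(-17.850529725735072), np.float64(0.11499354077849858)) (np.float64(-16.455429730949888), np.float64(0.046518188867693745))
new yaw (np.float64(-25.678248231750132), np.float64(0.11741306505313794)) (np.float64(-25.225494773405828), np.float64(0.10564459944392629))
bin [ 0.54861912 -0.20320993  0.09      ]
bin [ 0.57403253 -0.38013184  0.09      ]
bin [ 0.3533683 -0.4147382  0.09     ]
bin [ 0.32561886 -0.25084588  0.09      ]
[ 5.82117088e+01  3.04992464e+00  9.24756600e+01  2.58229131e-03
  8.45705217e+01 -6.81883655e+00]
```

arm_command([
  {"jaw":1,"x":-26.5,"y":-19.5,"z":-1,"roll":0},
  {"jaw":1,"x":-26.5,"y":-19.5,"z":-1,"roll":0},
  {"jaw":1,"x":-26.5,"y":-19.5,"z":-1,"roll":0},
  {"jaw":1,"x":-26.5,"y":-19.5,"z":-1,"roll":0},
  {"jaw":1,"x":-26.5,"y":-19.5,"z":-1,"roll":0},
  {"jaw":1,"x":-26.5,"y":-19.5,"z":-1,"roll":0},
  {"jaw":1,"x":-26.5,"y":-19.5,"z":-1,"roll":0},
  {"jaw":1,"x":-26.5,"y":-19.5,"z":-1,"roll":0},
  {"jaw":1,"x":-26.5,"y":-19.5,"z":-1,"roll":0},
  {"jaw":1,"x":-26.5,"y":-19.5,"z":-1,"roll":0},
], squeeze=60)

```text
t: 0.98
tcp_pos: [0.422, 0.2764, 0.2411]
tcp_rot: [-180.0, -0.0, 155.0]
ft_force: [0.2, 0.7, 0.8]
opening: 0.0854
grip_force: 0.0
```

arm_command([
  {"jaw":1,"x":-26.5,"y":-19.5,"z":-1,"roll":0},
  {"jaw":1,"x":-26.5,"y":-19.5,"z":-1,"roll":0},
  {"jaw":1,"x":-26.5,"y":-19.5,"z":-1,"roll":0},
  {"jaw":1,"x":-26.5,"y":-19.5,"z":-1,"roll":0},
  {"jaw":1,"x":-26.5,"y":-19.5,"z":-1,"roll":0},
  {"jaw":1,"x":-26.5,"y":-19.5,"z":-1,"roll":0},
  {"jaw":1,"x":-26.5,"y":-19.5,"z":-1,"roll":0},
  {"jaw":1,"x":-26.5,"y":-19.5,"z":-1,"roll":0},
  {"jaw":1,"x":-26.5,"y":-19.5,"z":-1,"roll":0},
  {"jaw":1,"x":-26.5,"y":-19.5,"z":-1,"roll":0},
])

```text
t: 1.82
tcp_pos: [0.58, -0.0123, 0.251]
tcp_rot: [-180.0, -0.0, 155.0]
ft_force: [-0.1, -0.2, -0.0]
opening: 0.0852
grip_force: 0.0
```

arm_command([
  {"roll":-0.065},
  {"roll":-0.065},
  {"roll":0},
  {"roll":0},
  {"roll":0},
])

```text
validation failed for argument at $.st...
```

arm_command([
  {"jaw":1,"x":0,"y":0,"z":0,"roll":-0.065},
  {"jaw":1,"x":0,"y":0,"z":0,"roll":-0.065},
  {"jaw":1,"x":0,"y":0,"z":0,"roll":0},
  {"jaw":1,"x":0,"y":0,"z":0,"roll":0},
])

```text
t: 2.15
tcp_pos: [0.5795, -0.0108, 0.2509]
tcp_rot: [-180.0, -0.0, 162.4]
ft_force: [0.0, 0.3, 0.7]
opening: 0.0851
grip_force: 0.0
```

Run:
```python
from h import *
s=bot.observe(); im=vision.grab_frame("wrist"); np.save("w1.npy",im); np.save("w1s.npy",np.r_[s["tcp_pos"],s["tcp_rot"]]); save(im,"w1.png"); print(s["tcp_pos"],s["tcp_rot"],s["q"])
```

```text
[ 0.57946572 -0.01076036  0.25087422] [-1.79994438e+02 -4.14818992e-02  1.62377029e+02] [-8.41997546e+00 -3.74367298e+00  9.72779783e+01  1.14581472e-03
  8.65075322e+01 -8.07970769e+01]
```

View pics/w1.png

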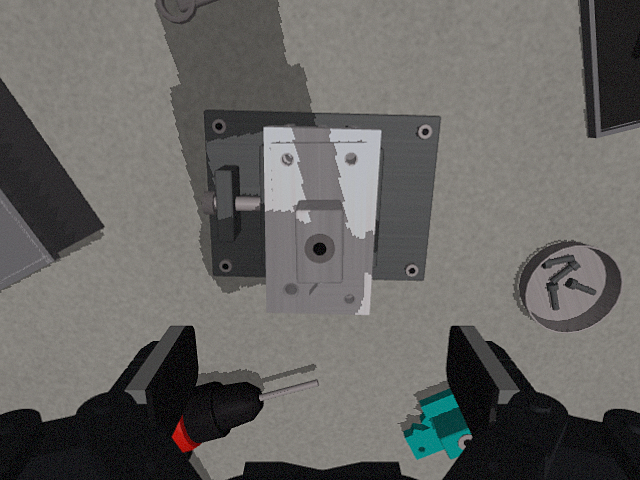

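The wrist picture shows the broken cover's boss hole at (319.5,248.5). Its missing corner is at the far left, with the bare tapped hole at (291,289). The housing's edges run nearly vertical.

```bash
cat >> h.py <<'E'
def delta(s,P,yaw=None):
    M=R.from_euler("xyz",s["tcp_rot"],degrees=True).as_matrix()
    d=M.T@(np.array(P)-s["tcp_pos"])*1000
    r=0 if yaw is None else -np.radians((yaw-s["tcp_rot"][2]+90)%180-90)
    print("tool shift mm",np.round(d,1),"roll",round(r,3))
E
python3 - <<'E'
from h import *
v=np.load("w1s.npy"); s=dict(tcp_pos=v[:3],tcp_rot=v[3:]); W=cam("wrist",s); T=cam("top")
b=atz(W,(319.5,248.5),.152); print("boss",b, tri([(W,(319.5,248.5)),(T,(340.6,256.6))]))
def y(p,q,z):
    d=atz(W,p,z)-atz(W,q,z); return np.degrees(np.arctan2(d[1],d[0])),np.linalg.norm(d)
print("boss edges",y((298,202),(298,281),.152),y((342,201),(341,281),.152))
for p in [(264,127),(381,128),(267,313),(371,314)]: print(atz(W,p,.105))
print(y((264,127),(267,313),.105),y((381,128),(371,314),.105))
b[2]=.124; delta(s,b)
E
```

```text
boss [ 0.58000126 -0.01243905  0.152     ] [ 0.57867033 -0.01113271  0.15686014]
boss edges (np.float64(161.4200193573825), np.float64(0.048418157624935676)) (np.float64(162.49066119804024), np.float64(0.04898796103003462))
[ 0.50521558 -0.02635838  0.105     ]
[0.52864238 0.04534089 0.105     ]
[ 0.63041569 -0.06946801  0.105     ]
[0.65442641 0.00346017 0.105     ]
(np.float64(161.00009063587262), np.float64(0.1324141544872402)) (np.float64(161.5844407355376), np.float64(0.1325730670031105))
tool shift mm [ -1.1  -1.4 126.9] roll 0
```

arm_command([
  {"jaw":1,"x":-1,"y":-1.2,"z":25,"roll":0.01},
  {"jaw":1,"x":0,"y":0,"z":25,"roll":0},
  {"jaw":1,"x":0,"y":0,"z":25,"roll":0},
  {"jaw":1,"x":0,"y":0,"z":20,"roll":0},
  {"jaw":1,"x":0,"y":0,"z":15,"roll":0},
  {"jaw":1,"x":0,"y":0,"z":10,"roll":0},
  {"jaw":1,"x":0,"y":0,"z":5,"roll":0},
  {"jaw":1,"x":0,"y":0,"z":2,"roll":0},
  {"jaw":1,"x":0,"y":0,"z":0,"roll":0},
])

```text
t: 2.95
tcp_pos: [0.5805, -0.012, 0.1247]
tcp_rot: [180.0, 0.0, 161.9]
ft_force: [-0.9, 0.1, -0.2]
opening: 0.0851
grip_force: 0.0
```

arm_command([
  {"jaw":-1,"x":0,"y":0,"z":0,"roll":0},
  {"jaw":-1,"x":0,"y":0,"z":0,"roll":0},
  {"jaw":-1,"x":0,"y":0,"z":0,"roll":0},
  {"jaw":-1,"x":0,"y":0,"z":0,"roll":0},
  {"jaw":-1,"x":0,"y":0,"z":0,"roll":0},
  {"jaw":-1,"x":0,"y":0,"z":0,"roll":0},
  {"jaw":-1,"x":0,"y":0,"z":0,"roll":0},
  {"jaw":-1,"x":0,"y":0,"z":0,"roll":0},
], squeeze=60)

```text
t: 3.62
tcp_pos: [0.5805, -0.0123, 0.1248]
tcp_rot: [-180.0, 0.0, 161.9]
ft_force: [-0.3, -0.3, 2.8]
opening: 0.0269
grip_force: 62.6
```

arm_command([
  {"jaw":-1,"x":0,"y":0,"z":-3,"roll":0},
  {"jaw":-1,"x":0,"y":0,"z":-5,"roll":0},
  {"jaw":-1,"x":0,"y":0,"z":-8,"roll":0},
  {"jaw":-1,"x":0,"y":0,"z":-14,"roll":0},
  {"jaw":-1,"x":0,"y":0,"z":-20,"roll":0},
  {"jaw":-1,"x":0,"y":0,"z":-20,"roll":0},
  {"jaw":-1,"x":0,"y":0,"z":-20,"roll":0},
  {"jaw":-1,"x":0,"y":0,"z":-15,"roll":0},
  {"jaw":-1,"x":0,"y":0,"z":-5,"roll":0},
  {"jaw":-1,"x":0,"y":0,"z":0,"roll":0},
])

```text
t: 4.45
tcp_pos: [0.5813, -0.0123, 0.2372]
tcp_rot: [180.0, 0.3, 161.9]
ft_force: [0.5, -0.1, -2.6]
opening: 0.0271
grip_force: 62.2
```

Run:
```python
from h import *
a=vision.grab_frame("side"); T=vision.grab_frame("top")
np.save("top1.npy",T)
f=lambda im,x,y,w,h,k: cv2.resize(im[y:y+h,x:x+w],None,fx=k,fy=k,interpolation=cv2.INTER_CUBIC)
save(np.hstack([f(a,240,140,160,200,2.5),f(T,400,240,160,200,2.5)]),"lift.png")
s=bot.observe();print(s["ft_force"],s["opening"],s["tcp_pos"])
```

```text
[ 0.35686817 -0.33381429 -3.12415954] 0.027121734184800125 [ 0.57988297 -0.01206771  0.2337976 ]
```

View pics/lift.png

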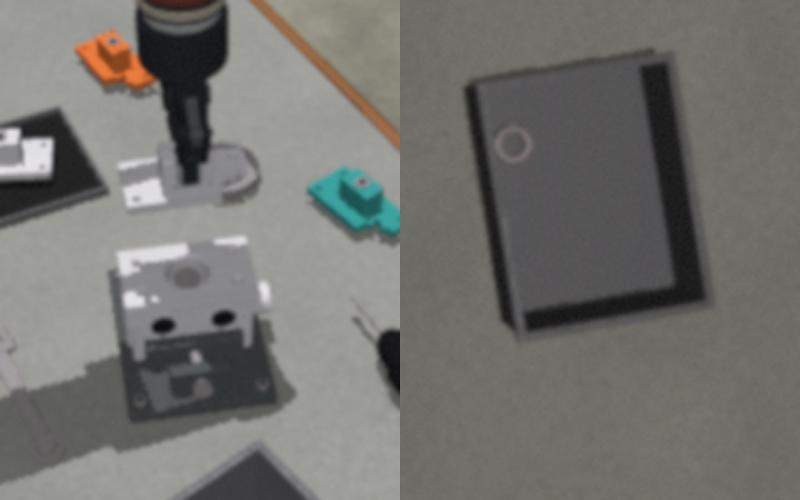

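The side crop shows the broken cover hanging in the fingers above the empty bore. In the top crop the bin rim spans (472,82) to (705,300), with its ring at (514,145).

arm_command([
  {"jaw":-1,"x":1.8,"y":-15,"z":0,"roll":0},
  {"jaw":-1,"x":3.6,"y":-30,"z":0,"roll":0},
  {"jaw":-1,"x":3.6,"y":-36,"z":0,"roll":0},
  {"jaw":-1,"x":3.6,"y":-36,"z":0,"roll":0},
  {"jaw":-1,"x":3.6,"y":-36,"z":0,"roll":0},
  {"jaw":-1,"x":3.6,"y":-36,"z":0,"roll":0},
  {"jaw":-1,"x":3.6,"y":-36,"z":0,"roll":0},
  {"jaw":-1,"x":3.6,"y":-36,"z":0,"roll":0},
  {"jaw":-1,"x":3.6,"y":-36,"z":0,"roll":0},
  {"jaw":-1,"x":3.6,"y":-36,"z":0,"roll":0},
])

```text
t: 5.38
tcp_pos: [0.4426, -0.3189, 0.2323]
tcp_rot: [179.9, -0.2, 161.9]
ft_force: [0.6, 1.1, -4.4]
opening: 0.0268
grip_force: 62.1
```

arm_command([
  {"jaw":-1,"x":2,"y":-8,"z":0,"roll":0},
  {"jaw":-1,"x":0,"y":0,"z":15,"roll":0},
  {"jaw":-1,"x":0,"y":0,"z":30,"roll":0},
  {"jaw":-1,"x":0,"y":0,"z":30,"roll":0},
  {"jaw":-1,"x":0,"y":0,"z":30,"roll":0},
  {"jaw":-1,"x":0,"y":0,"z":30,"roll":0},
  {"jaw":-1,"x":0,"y":0,"z":20,"roll":0},
  {"jaw":-1,"x":0,"y":0,"z":15,"roll":0},
  {"jaw":-1,"x":0,"y":0,"z":8,"roll":0},
  {"jaw":-1,"x":0,"y":0,"z":0,"roll":0},
])

```text
t: 6.22
tcp_pos: [0.4381, -0.3229, 0.0528]
tcp_rot: [179.8, -0.3, 161.9]
ft_force: [-0.7, -0.3, -2.2]
opening: 0.0273
grip_force: 62.1
```

Releasing low in the bin, then backing straight out.

arm_command([
  {"jaw":1,"x":0,"y":0,"z":0,"roll":0},
  {"jaw":1,"x":0,"y":0,"z":0,"roll":0},
  {"jaw":1,"x":0,"y":0,"z":0,"roll":0},
  {"jaw":1,"x":0,"y":0,"z":0,"roll":0},
  {"jaw":1,"x":0,"y":0,"z":0,"roll":0},
  {"jaw":1,"x":0,"y":0,"z":0,"roll":0},
])

```text
t: 6.72
tcp_pos: [0.4404, -0.3255, 0.0573]
tcp_rot: [-180.0, 0.1, 161.9]
ft_force: [-0.5, -0.4, -0.5]
opening: 0.0851
grip_force: 0.0
```

arm_command([
  {"jaw":1,"x":0,"y":0,"z":-10,"roll":0},
  {"jaw":1,"x":0,"y":0,"z":-20,"roll":0},
  {"jaw":1,"x":0,"y":0,"z":-30,"roll":0},
  {"jaw":1,"x":0,"y":0,"z":-30,"roll":0},
  {"jaw":1,"x":0,"y":0,"z":-30,"roll":0},
  {"jaw":1,"x":0,"y":0,"z":-30,"roll":0},
  {"jaw":1,"x":0,"y":0,"z":-30,"roll":0},
  {"jaw":1,"x":0,"y":0,"z":-20,"roll":0},
  {"jaw":1,"x":0,"y":0,"z":0,"roll":0},
])

```text
t: 7.47
tcp_pos: [0.4418, -0.3269, 0.2638]
tcp_rot: [-179.7, 0.6, 161.9]
ft_force: [0.4, -1.0, 1.0]
opening: 0.0852
grip_force: 0.0
```

Run:
```python
from h import *
s=bot.observe(); im=vision.grab_frame("side"); save(im,"bin.png"); print(s["tcp_pos"],s["opening"])
delta(s,[.5797,-.0118,.25],161.7)
```

```text
[ 0.4418163  -0.32687195  0.26380594] 0.08524857541270824
tool shift mm [-33.1 342.4  12.4] roll 0.004
```

arm_command([
  {"jaw":1,"x":-3.3,"y":20,"z":0,"roll":0},
  {"jaw":1,"x":-3.3,"y":34,"z":1,"roll":0},
  {"jaw":1,"x":-3.3,"y":40,"z":1,"roll":0},
  {"jaw":1,"x":-3.3,"y":40,"z":1,"roll":0},
  {"jaw":1,"x":-3.3,"y":40,"z":1,"roll":0},
  {"jaw":1,"x":-3.3,"y":40,"z":1,"roll":0},
  {"jaw":1,"x":-3.3,"y":40,"z":1,"roll":0},
  {"jaw":1,"x":-3.3,"y":30,"z":1,"roll":0},
  {"jaw":1,"x":-3.3,"y":10,"z":1,"roll":0},
  {"jaw":1,"x":-3.3,"y":0,"z":0,"roll":0},
])

```text
t: 8.35
tcp_pos: [0.5623, -0.0537, 0.2463]
tcp_rot: [-180.0, -0.2, 162.1]
ft_force: [1.1, -0.6, 0.1]
opening: 0.0856
grip_force: 0.0
```

arm_command([
  {"jaw":1,"x":0,"y":0,"z":0,"roll":0},
  {"jaw":1,"x":0,"y":0,"z":0,"roll":0},
])

```text
t: 8.52
tcp_pos: [0.5621, -0.0571, 0.2475]
tcp_rot: [-180.0, -0.1, 161.8]
ft_force: [-0.2, -0.1, -0.4]
opening: 0.0853
grip_force: 0.0
```

Run:
```python
from h import *
s=bot.observe(); im=vision.grab_frame("wrist"); np.save("w2.npy",im); np.save("w2s.npy",np.r_[s["tcp_pos"],s["tcp_rot"]]); print(s["tcp_pos"],s["tcp_rot"])
save(im,"w2full.png")
W=cam("wrist",s); print(proj(W,[.58,-.012,.105]))
```

```text
[ 0.56208066 -0.05711437  0.2475359 ] [-1.79953169e+02 -8.07746360e-02  1.61825721e+02]
[[392.70472542 231.68034349]]
```

arm_command([
  {"jaw":1,"x":0,"y":20,"z":0,"roll":0},
  {"jaw":1,"x":0,"y":30,"z":0,"roll":0},
  {"jaw":1,"x":0,"y":25,"z":0,"roll":0},
  {"jaw":1,"x":0,"y":10,"z":0,"roll":0},
  {"jaw":1,"x":0,"y":0,"z":0,"roll":0},
  {"jaw":1,"x":0,"y":0,"z":0,"roll":0},
])

```text
t: 9.07
tcp_pos: [0.5888, 0.0238, 0.2482]
tcp_rot: [-179.9, -0.0, 161.9]
ft_force: [0.0, -1.2, 0.6]
opening: 0.0857
grip_force: 0.0
```

Run:
```python
from h import *
s=bot.observe(); im=vision.grab_frame("wrist"); np.save("w3.npy",im); np.save("w3s.npy",np.r_[s["tcp_pos"],s["tcp_rot"]]); print(s["tcp_pos"],s["tcp_rot"])
W=cam("wrist",s); c=proj(W,[.58,-.012,.105])[0]; print(c)
a=np.load("w2.npy"); v=np.load("w2s.npy"); c2=proj(cam("wrist",dict(tcp_pos=v[:3],tcp_rot=v[3:])),[.58,-.012,.105])[0]
def f(im,c):
    x,y=int(c[0])-67,int(c[1])-100; print(x,y); return cv2.resize(im[y:y+200,x:x+133],None,fx=3,fy=3,interpolation=cv2.INTER_CUBIC)
save(np.hstack([f(a,c2),f(im,c)]),"bore.png")
```

```text
[0.58879371 0.02384906 0.24821286] [-1.79945826e+02 -7.98293359e-03  1.61873724e+02]
[268.56904405 230.90044952]
325 131
201 130
```

View pics/bore.png

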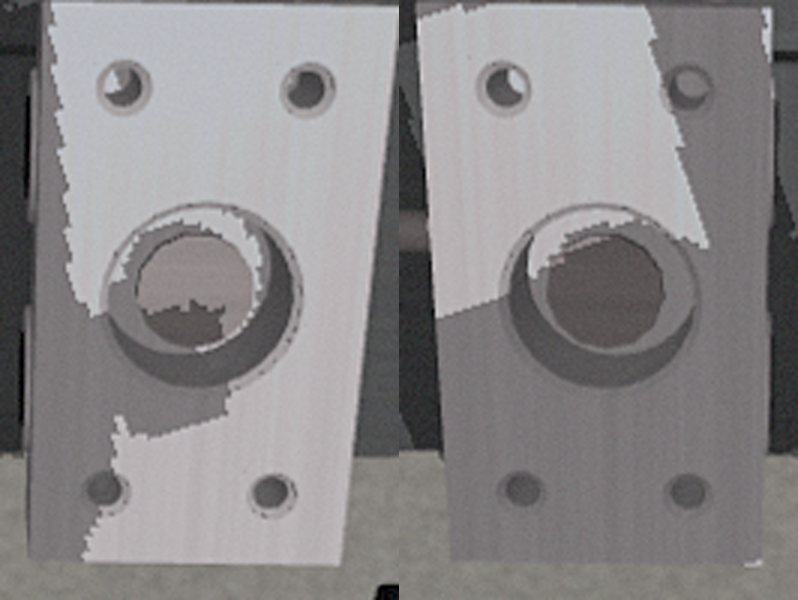

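Both crops show the empty bore with its disc, centred at (202,295) left and (600,296) right, and the four tapped holes. Left holes are at (124,88), (307,88), (105,491) and (273,492). Right holes are at (503,88), (688,88), (521,489) and (688,491). I'll fit the housing pose to these.

```bash
cat >> h.py <<'E'
from scipy.optimize import least_squares
def fit(views,model,p0):
    "views: [(C,[uv..])], model local pts; p=[x,y,z,yaw deg]"
    f=lambda p: np.concatenate([(proj(C,(R.from_euler('z',p[3],degrees=True).apply(model)+p[:3]))-uv).ravel() for C,uv in views])
    r=least_squares(f,p0,x_scale=[.01,.01,.01,1]); return r.x,np.round(r.fun.reshape(-1,2),1)
def wc(n):
    v=np.load(n); return cam("wrist",dict(tcp_pos=v[:3],tcp_rot=v[3:]))
E
python3 - <<'E'
from h import *
c=lambda pts,x0,y0,off=0: (np.array(pts,float)-[off,0]+.5)/3-.5+[x0,y0]
A=c([(124,88),(307,88),(105,491),(273,492),(202.5,295.5)],325,131); B=c([(503,88),(688,88),(521,489),(688,491),(600,296)],201,130,399)
# near = tool +x ; image right = tool y = -(housing y) if yaw 162 -> use yaw ~162
m=np.array([(48,20,0),(48,-20,0),(-48,20,0),(-48,-20,0),(0,0,0)])/1000
W2,W3=wc("w2s.npy"),wc("w3s.npy")
for v in ([(W2,A),(W3,B)],[(W2,A)],[(W3,B)]):
    p,r=fit(v,m,[.58,-.012,.105,162]); print(np.round(p,4)); print(r.tolist())
s=bot.observe(); delta(s,[.504,.3245,.16],154.6)
E
```

```text
[ 5.791000e-01 -1.230000e-02  1.039000e-01  1.610714e+02]
[[-0.2, -1.1], [-0.1, -0.3], [0.2, -0.5], [-0.4, -0.1], [-0.4, 0.9], [0.3, -0.8], [-0.3, 0.1], [0.5, 0.3], [0.2, 0.4], [0.3, 1.0]]
[ 5.794000e-01 -1.210000e-02  1.032000e-01  1.611299e+02]
[[-0.1, -0.7], [-0.0, 0.0], [0.5, -0.4], [-0.2, -0.1], [-0.2, 1.1]]
[ 5.791000e-01 -1.250000e-02  1.029000e-01  1.610124e+02]
[[0.3, -0.8], [-0.5, 0.2], [0.3, -0.1], [-0.2, -0.0], [0.1, 0.8]]
tool shift mm [174.3 259.6  88.1] roll 0.126
```

arm_command([
  {"jaw":1,"x":9,"y":13,"z":0,"roll":0},
  {"jaw":1,"x":20,"y":29,"z":0,"roll":0},
  {"jaw":1,"x":22,"y":33,"z":0,"roll":0},
  {"jaw":1,"x":22,"y":33,"z":0,"roll":0},
  {"jaw":1,"x":22,"y":33,"z":0,"roll":0},
  {"jaw":1,"x":22,"y":33,"z":0,"roll":0},
  {"jaw":1,"x":22,"y":33,"z":0,"roll":0},
  {"jaw":1,"x":15,"y":23,"z":5,"roll":0.06},
  {"jaw":1,"x":0,"y":0,"z":15,"roll":0.066},
  {"jaw":1,"x":0,"y":0,"z":15,"roll":0},
])

```text
t: 9.95
tcp_pos: [0.5144, 0.2918, 0.2141]
tcp_rot: [179.9, 0.1, 154.6]
ft_force: [0.2, -1.0, 0.2]
opening: 0.0852
grip_force: 0.0
```

arm_command([
  {"jaw":1,"x":0,"y":0,"z":25,"roll":0},
  {"jaw":1,"x":0,"y":0,"z":20,"roll":0},
  {"jaw":1,"x":0,"y":0,"z":10,"roll":0},
  {"jaw":1,"x":0,"y":0,"z":0,"roll":0},
  {"jaw":1,"x":0,"y":0,"z":0,"roll":0},
])

```text
t: 10.37
tcp_pos: [0.5143, 0.2905, 0.1584]
tcp_rot: [-180.0, -0.0, 154.6]
ft_force: [0.1, 0.1, -0.1]
opening: 0.0859
grip_force: 0.0
```

Run:
```python
from h import *
s=bot.observe(); im=vision.grab_frame("wrist"); np.save("w4.npy",im); np.save("w4s.npy",np.r_[s["tcp_pos"],s["tcp_rot"]]); print(s["tcp_pos"],s["tcp_rot"])
```

```text
[0.51432868 0.29048616 0.15835247] [-1.79968527e+02 -1.20715945e-02  1.54615789e+02]
```

arm_command([
  {"jaw":1,"x":0,"y":20,"z":0,"roll":0},
  {"jaw":1,"x":0,"y":20,"z":0,"roll":0},
  {"jaw":1,"x":0,"y":10,"z":0,"roll":0},
  {"jaw":1,"x":0,"y":0,"z":0,"roll":0},
  {"jaw":1,"x":0,"y":0,"z":0,"roll":0},
])

```text
t: 10.83
tcp_pos: [0.5359, 0.3367, 0.1594]
tcp_rot: [180.0, 0.1, 154.7]
ft_force: [0.2, -0.7, -0.0]
opening: 0.0856
grip_force: 0.0
```

Run:
```python
from h import *
s=bot.observe(); im=vision.grab_frame("wrist"); np.save("w5.npy",im); np.save("w5s.npy",np.r_[s["tcp_pos"],s["tcp_rot"]]); print(s["tcp_pos"],s["tcp_rot"])
P=[.504,.3245,.03]; a=np.load("w4.npy")
def f(im,C):
    c=proj(C,P)[0]; x,y=int(c[0])-80,int(c[1])-120; print(x,y); return cv2.resize(im[y:y+240,x:x+160],None,fx=2.5,fy=2.5,interpolation=cv2.INTER_CUBIC)
save(np.hstack([f(a,wc("w4s.npy")),f(im,wc("w5s.npy"))]),"new.png")
```

```text
[0.53594164 0.33671482 0.15936794] [1.79965547e+02 6.24107514e-02 1.54718442e+02]
283 76
203 76
```

View pics/new.png

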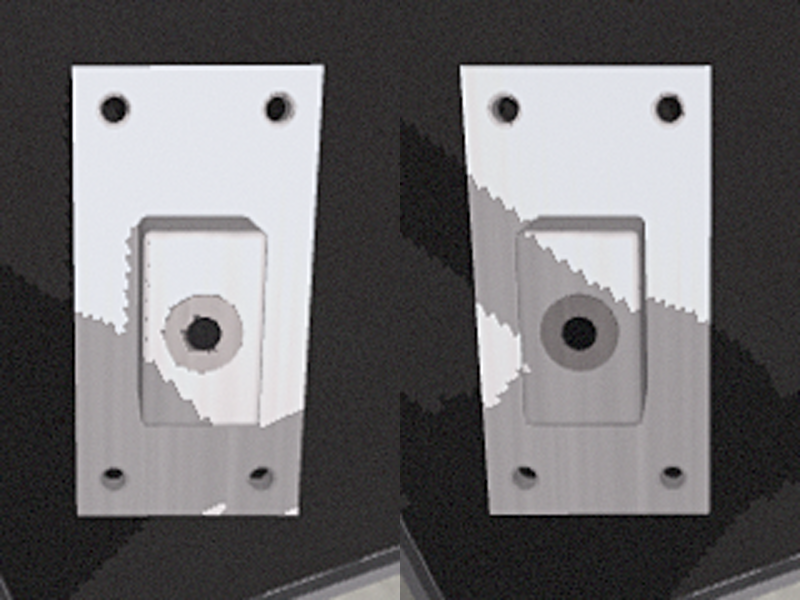

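Both crops show the whole new cover. Left flange corners are (72,66), (324,66), (78,515) and (298,515), with boss centre (203,333). Right corners are (460,66), (711,66), (490,514) and (709,514), with boss centre (579,333). All four holes are present.

Run:
```python
from h import *
c=lambda pts,x0,y0,off=0: (np.array(pts,float)-[off,0]+.5)/2.5-.5+[x0,y0]
A=c([(72,66),(324,66),(78,515),(298,515),(114,109),(280,109),(113,477),(261,478),(203,333)],283,76)
B=c([(460,66),(711,66),(490,514),(709,514),(506,109),(669,109),(525,476),(673,476),(579,333)],203,76,400)
m=np.array([(58,30,10),(58,-30,10),(-58,30,10),(-58,-30,10),(48,20,10),(48,-20,10),(-48,20,10),(-48,-20,10),(0,0,42)])/1000
v=[(wc("w4s.npy"),A),(wc("w5s.npy"),B)]
for vv in (v,v[:1],v[1:]):
    p,r=fit(vv,m,[.504,.3245,.018,154.6]); print(np.round(p,4)); print(r.tolist())
p,r=fit(v,m,[.504,.3245,.018,154.6])
s=bot.observe(); delta(s,[p[0],p[1],p[2]+.014],p[3])
```

```text
[5.038000e-01 3.222000e-01 1.760000e-02 1.547556e+02]
[[0.4, -0.0], [-0.4, -0.3], [-0.4, -0.4], [-0.5, -0.5], [0.2, 0.1], [-0.3, -0.1], [0.3, 1.1], [0.3, 0.6], [0.2, -0.5], [0.4, -0.0], [-0.3, -0.0], [-0.0, -0.5], [0.0, -0.6], [-0.4, 0.1], [0.1, 0.1], [-0.1, 1.0], [-0.3, 0.9], [0.5, -0.7]]
[5.038000e-01 3.221000e-01 1.760000e-02 1.547435e+02]
[[0.4, -0.0], [-0.4, -0.3], [-0.4, -0.4], [-0.5, -0.5], [0.2, 0.1], [-0.3, -0.0], [0.3, 1.1], [0.3, 0.6], [0.2, -0.5]]
[5.038000e-01 3.222000e-01 1.760000e-02 1.547677e+02]
[[0.4, -0.1], [-0.3, -0.1], [0.0, -0.5], [0.0, -0.6], [-0.4, 0.1], [0.0, 0.1], [-0.1, 1.0], [-0.3, 0.9], [0.5, -0.7]]
tool shift mm [ 22.7 -26.4 127.3] roll -0.001
```

arm_command([
  {"jaw":1,"x":11.4,"y":-13.2,"z":0,"roll":0},
  {"jaw":1,"x":11.3,"y":-13.2,"z":20,"roll":0},
  {"jaw":1,"x":0,"y":0,"z":25,"roll":0},
  {"jaw":1,"x":0,"y":0,"z":25,"roll":0},
  {"jaw":1,"x":0,"y":0,"z":20,"roll":0},
  {"jaw":1,"x":0,"y":0,"z":17,"roll":0},
  {"jaw":1,"x":0,"y":0,"z":12,"roll":0},
  {"jaw":1,"x":0,"y":0,"z":8,"roll":0},
  {"jaw":1,"x":0,"y":0,"z":0,"roll":0},
  {"jaw":1,"x":0,"y":0,"z":0,"roll":0},
])

```text
t: 11.72
tcp_pos: [0.5038, 0.3223, 0.0317]
tcp_rot: [180.0, 0.0, 154.7]
ft_force: [0.2, 0.1, 0.5]
opening: 0.0854
grip_force: 0.0
```

Run:
```python
from h import *
s=bot.observe(); print(s["tcp_pos"],s["tcp_rot"],s["ft_force"]); delta(s,[.5038,.3222,.0325],154.76)
```

```text
[0.50382448 0.32232985 0.03167199] [1.79991989e+02 9.72908538e-03 1.54674712e+02] [0.22168482 0.0745835  0.51467939]
tool shift mm [-0.  -0.1 -0.8] roll -0.001
```

arm_command([
  {"jaw":-1,"x":0,"y":0,"z":0,"roll":0},
  {"jaw":-1,"x":0,"y":0,"z":0,"roll":0},
  {"jaw":-1,"x":0,"y":0,"z":0,"roll":0},
  {"jaw":-1,"x":0,"y":0,"z":0,"roll":0},
  {"jaw":-1,"x":0,"y":0,"z":0,"roll":0},
  {"jaw":-1,"x":0,"y":0,"z":0,"roll":0},
  {"jaw":-1,"x":0,"y":0,"z":0,"roll":0},
  {"jaw":-1,"x":0,"y":0,"z":0,"roll":0},
  {"jaw":-1,"x":0,"y":0,"z":0,"roll":0},
], squeeze=100)

```text
t: 12.47
tcp_pos: [0.5043, 0.3228, 0.0322]
tcp_rot: [179.9, 0.1, 154.7]
ft_force: [-0.5, -0.2, 6.3]
opening: 0.0262
grip_force: 99.1
```

arm_command([
  {"jaw":-1,"x":0,"y":0,"z":-3,"roll":0},
  {"jaw":-1,"x":0,"y":0,"z":-6,"roll":0},
  {"jaw":-1,"x":0,"y":0,"z":-12,"roll":0},
  {"jaw":-1,"x":0,"y":0,"z":-25,"roll":0},
  {"jaw":-1,"x":0,"y":0,"z":-30,"roll":0},
  {"jaw":-1,"x":0,"y":0,"z":-30,"roll":0},
  {"jaw":-1,"x":0,"y":0,"z":-30,"roll":0},
  {"jaw":-1,"x":0,"y":0,"z":-20,"roll":0},
  {"jaw":-1,"x":0,"y":0,"z":-8,"roll":0},
  {"jaw":-1,"x":0,"y":0,"z":0,"roll":0},
])

```text
t: 13.3
tcp_pos: [0.5048, 0.323, 0.1986]
tcp_rot: [179.8, 0.2, 154.7]
ft_force: [-0.2, 0.4, -1.9]
opening: 0.0266
grip_force: 98.6
```

Run:
```python
from h import *
s=bot.observe(); print(s["tcp_pos"],s["tcp_rot"],s["ft_force"],s["torque"],s["opening"]); delta(s,[.5791,-.0123,.196],161.07)
```

```text
[0.50479402 0.32302365 0.19856871] [179.77133749   0.18837978 154.68852852] [-0.1593512   0.40760127 -1.93112768] [-0.01651518  0.03121308 -0.02643674] 0.026551513026976246
tool shift mm [-210.5 -271.4    2.2] roll -0.111
```

arm_command([
  {"jaw":-1,"x":-8,"y":-10,"z":0,"roll":0},
  {"jaw":-1,"x":-16,"y":-21,"z":0,"roll":0},
  {"jaw":-1,"x":-23,"y":-30,"z":0,"roll":0},
  {"jaw":-1,"x":-25,"y":-32,"z":0,"roll":0},
  {"jaw":-1,"x":-25,"y":-32,"z":0,"roll":0},
  {"jaw":-1,"x":-25,"y":-32,"z":0,"roll":0},
  {"jaw":-1,"x":-25,"y":-32,"z":0,"roll":0},
  {"jaw":-1,"x":-25,"y":-32,"z":0,"roll":0},
  {"jaw":-1,"x":-20,"y":-26,"z":0,"roll":0},
  {"jaw":-1,"x":-12,"y":-16,"z":0,"roll":0},
])

```text
t: 14.13
tcp_pos: [0.5742, -0.0065, 0.1922]
tcp_rot: [-179.8, -0.2, 154.5]
ft_force: [0.2, 0.0, -1.6]
opening: 0.0263
grip_force: 98.7
```

arm_command([
  {"jaw":-1,"x":-6.5,"y":-8.4,"z":0,"roll":0},
  {"jaw":-1,"x":0,"y":0,"z":0,"roll":-0.055},
  {"jaw":-1,"x":0,"y":0,"z":0,"roll":-0.056},
  {"jaw":-1,"x":0,"y":0,"z":0,"roll":0},
  {"jaw":-1,"x":0,"y":0,"z":0,"roll":0},
  {"jaw":-1,"x":0,"y":0,"z":0,"roll":0},
])

```text
t: 14.63
tcp_pos: [0.5772, -0.0124, 0.1942]
tcp_rot: [-180.0, -0.1, 161.0]
ft_force: [-0.8, 0.1, -2.7]
opening: 0.0264
grip_force: 98.8
```

Run:
```python
from h import *
s=bot.observe(); im=vision.grab_frame("wrist"); np.save("w6.npy",im); np.save("w6s.npy",np.r_[s["tcp_pos"],s["tcp_rot"]]); print(s["tcp_pos"],s["tcp_rot"],s["ft_force"]); delta(s,[.5791,-.0123,.15],161.07)
save(cv2.resize(im[60:420,120:520],None,fx=1.6,fy=1.6,interpolation=cv2.INTER_CUBIC),"hand.png")
M=R.from_euler("xyz",s["tcp_rot"],degrees=True).as_matrix()
m=np.array([(58,30,10),(58,-30,10),(-58,30,10),(-58,-30,10),(48,20,10),(48,-20,10),(-48,20,10),(-48,-20,10)])/1000
P=s["tcp_pos"]+(m*[1,-1,-1]+[0,0,.014])@M.T
print(((proj(cam("wrist",s),P)-[120,60])*1.6).round(0).tolist())
```

```text
[ 0.57721278 -0.01237581  0.19419197] [-1.79983941e+02 -1.08101245e-01  1.61022423e+02] [-0.83603786  0.05163487 -2.72133827]
tool shift mm [-1.8  0.7 44.2] roll -0.001
[[181.0, 174.0], [466.0, 174.0], [208.0, 621.0], [438.0, 621.0], [230.0, 221.0], [416.0, 221.0], [245.0, 589.0], [401.0, 589.0]]
```

View pics/hand.png

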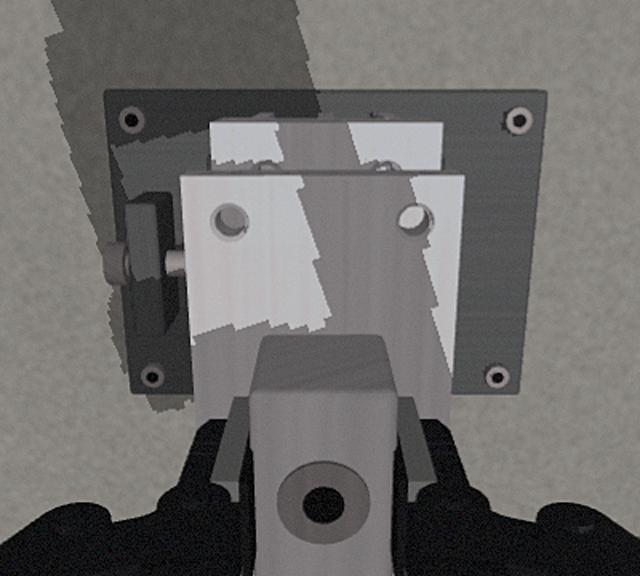

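The in-hand picture shows the flange corners at (181,174) and (464,174) and the holes at (229,221) and (415,221). All are within 2 px of the prediction, so the grasp is centred. Next: line up and ease in.

arm_command([
  {"jaw":-1,"x":-1.8,"y":0.6,"z":0,"roll":-0.001},
  {"jaw":-1,"x":0,"y":0,"z":15,"roll":0},
  {"jaw":-1,"x":0,"y":0,"z":15,"roll":0},
  {"jaw":-1,"x":0,"y":0,"z":10,"roll":0},
  {"jaw":-1,"x":0,"y":0,"z":5,"roll":0},
  {"jaw":-1,"x":0,"y":0,"z":3,"roll":0},
  {"jaw":-1,"x":0,"y":0,"z":0,"roll":0},
  {"jaw":-1,"x":0,"y":0,"z":0,"roll":0},
])

```text
t: 15.35
tcp_pos: [0.5802, -0.0129, 0.1479]
tcp_rot: [180.0, 0.0, 161.1]
ft_force: [0.3, -0.5, -1.5]
opening: 0.0268
grip_force: 98.8
```

Run:
```python
from h import *
s=bot.observe(); print(s["tcp_pos"],s["tcp_rot"],s["ft_force"]); delta(s,[.5791,-.0123,.135],161.07)
```

```text
[ 0.58016401 -0.01292846  0.1479154 ] [1.79990227e+02 4.92805431e-02 1.61103188e+02] [ 0.26290152 -0.45627572 -1.52941933]
tool shift mm [ 1.2  0.2 12.9] roll 0.001
```

arm_command([
  {"jaw":-1,"x":0,"y":0,"z":0,"roll":0},
  {"jaw":-1,"x":0,"y":0,"z":0,"roll":0},
  {"jaw":-1,"x":0,"y":0,"z":0,"roll":0},
])

```text
t: 15.6
tcp_pos: [0.5802, -0.013, 0.1481]
tcp_rot: [180.0, 0.1, 161.1]
ft_force: [-0.7, -0.1, -1.7]
opening: 0.0264
grip_force: 98.8
```

arm_command([
  {"jaw":-1,"x":0,"y":0,"z":0,"roll":0},
  {"jaw":-1,"x":0,"y":0,"z":0,"roll":0},
  {"jaw":-1,"x":0,"y":0,"z":0,"roll":0},
])

```text
t: 15.85
tcp_pos: [0.5798, -0.0129, 0.1474]
tcp_rot: [180.0, 0.0, 161.1]
ft_force: [-0.5, 0.1, -2.0]
opening: 0.0261
grip_force: 98.8
```

arm_command([
  {"jaw":-1,"x":0.6,"y":0.2,"z":2,"roll":0},
  {"jaw":-1,"x":0,"y":0,"z":4,"roll":0},
  {"jaw":-1,"x":0,"y":0,"z":4,"roll":0},
  {"jaw":-1,"x":0,"y":0,"z":2,"roll":0},
  {"jaw":-1,"x":0,"y":0,"z":0,"roll":0},
  {"jaw":-1,"x":0,"y":0,"z":0,"roll":0},
])

```text
t: 16.35
tcp_pos: [0.579, -0.0125, 0.1348]
tcp_rot: [-180.0, -0.0, 161.1]
ft_force: [-0.1, -0.3, -1.4]
opening: 0.0264
grip_force: 98.8
```

arm_command([
  {"jaw":-1,"x":0,"y":0,"z":1,"roll":0},
  {"jaw":-1,"x":0,"y":0,"z":1,"roll":0},
  {"jaw":-1,"x":0,"y":0,"z":1,"roll":0},
  {"jaw":-1,"x":0,"y":0,"z":0,"roll":0},
  {"jaw":-1,"x":0,"y":0,"z":0,"roll":0},
])

```text
t: 16.77
tcp_pos: [0.5792, -0.0125, 0.1323]
tcp_rot: [-180.0, -0.0, 161.1]
ft_force: [0.2, 0.4, -2.5]
opening: 0.0268
grip_force: 98.8
```

arm_command([
  {"jaw":-1,"x":0,"y":0,"z":1,"roll":0},
  {"jaw":-1,"x":0,"y":0,"z":1,"roll":0},
  {"jaw":-1,"x":0,"y":0,"z":1,"roll":0},
  {"jaw":-1,"x":0,"y":0,"z":0,"roll":0},
  {"jaw":-1,"x":0,"y":0,"z":0,"roll":0},
])

```text
t: 17.18
tcp_pos: [0.5792, -0.0125, 0.1291]
tcp_rot: [-180.0, -0.0, 161.1]
ft_force: [-0.1, 0.1, -2.3]
opening: 0.0264
grip_force: 98.8
```

No contact force so far, with the foot about 4 mm below the seat. I'll continue gently towards the spring disc.

arm_command([
  {"jaw":-1,"x":0,"y":0,"z":1,"roll":0},
  {"jaw":-1,"x":0,"y":0,"z":1,"roll":0},
  {"jaw":-1,"x":0,"y":0,"z":1,"roll":0},
  {"jaw":-1,"x":0,"y":0,"z":0,"roll":0},
  {"jaw":-1,"x":0,"y":0,"z":0,"roll":0},
])

```text
t: 17.6
tcp_pos: [0.5792, -0.0125, 0.1261]
tcp_rot: [-180.0, -0.0, 161.1]
ft_force: [0.1, 0.3, -2.2]
opening: 0.0263
grip_force: 98.8
```

arm_command([
  {"jaw":-1,"x":0,"y":0,"z":1,"roll":0},
  {"jaw":-1,"x":0,"y":0,"z":1,"roll":0},
  {"jaw":-1,"x":0,"y":0,"z":0,"roll":0},
  {"jaw":-1,"x":0,"y":0,"z":0,"roll":0},
])

```text
t: 17.93
tcp_pos: [0.5793, -0.0125, 0.1243]
tcp_rot: [-180.0, -0.0, 161.1]
ft_force: [0.9, 0.7, -1.5]
opening: 0.0264
grip_force: 98.9
```

arm_command([
  {"jaw":-1,"x":0,"y":0,"z":1,"roll":0},
  {"jaw":-1,"x":0,"y":0,"z":1,"roll":0},
  {"jaw":-1,"x":0,"y":0,"z":0,"roll":0},
  {"jaw":-1,"x":0,"y":0,"z":0,"roll":0},
])

```text
t: 18.27
tcp_pos: [0.5794, -0.0125, 0.1229]
tcp_rot: [-180.0, 0.0, 161.1]
ft_force: [-2.4, 0.3, 3.0]
opening: 0.0265
grip_force: 99.2
```

arm_command([
  {"jaw":-1,"x":0,"y":0,"z":1,"roll":0},
  {"jaw":-1,"x":0,"y":0,"z":1,"roll":0},
  {"jaw":-1,"x":0,"y":0,"z":0,"roll":0},
  {"jaw":-1,"x":0,"y":0,"z":0,"roll":0},
])

```text
t: 18.6
tcp_pos: [0.5795, -0.0125, 0.1207]
tcp_rot: [180.0, 0.0, 161.1]
ft_force: [-2.4, 0.0, 6.1]
opening: 0.0266
grip_force: 99.5
```

arm_command([
  {"jaw":-1,"x":0,"y":0,"z":1,"roll":0},
  {"jaw":-1,"x":0,"y":0,"z":0,"roll":0},
  {"jaw":-1,"x":0,"y":0,"z":0,"roll":0},
])

```text
t: 18.85
tcp_pos: [0.5795, -0.0126, 0.1199]
tcp_rot: [180.0, 0.0, 161.1]
ft_force: [-3.4, 0.9, 6.2]
opening: 0.0265
grip_force: 99.6
```

arm_command([
  {"jaw":-1,"x":0,"y":0,"z":0.5,"roll":0},
  {"jaw":-1,"x":0,"y":0,"z":0,"roll":0},
  {"jaw":-1,"x":0,"y":0,"z":0,"roll":0},
])

```text
t: 19.1
tcp_pos: [0.5795, -0.0126, 0.1195]
tcp_rot: [180.0, 0.0, 161.1]
ft_force: [-4.2, 0.5, 6.5]
opening: 0.0267
grip_force: 99.6
```

The side force of about −4 N grows with the spring load as the tool drifts about 0.3 mm in +x. That fits friction on the disc. I'll ease it off sideways and keep pressing in small steps.

arm_command([
  {"jaw":-1,"x":0.3,"y":0,"z":0.5,"roll":0},
  {"jaw":-1,"x":0,"y":0,"z":0,"roll":0},
  {"jaw":-1,"x":0,"y":0,"z":0,"roll":0},
  {"jaw":-1,"x":0,"y":0,"z":0,"roll":0},
])

```text
t: 19.43
tcp_pos: [0.5795, -0.0126, 0.1194]
tcp_rot: [180.0, 0.1, 161.1]
ft_force: [-3.5, 0.1, 7.1]
opening: 0.0265
grip_force: 100.3
```

arm_command([
  {"jaw":-1,"x":0,"y":0,"z":0.5,"roll":0},
  {"jaw":-1,"x":0,"y":0,"z":0,"roll":0},
  {"jaw":-1,"x":0,"y":0,"z":0,"roll":0},
  {"jaw":-1,"x":0,"y":0,"z":0,"roll":0},
])

```text
t: 19.77
tcp_pos: [0.5795, -0.0126, 0.1193]
tcp_rot: [180.0, 0.1, 161.1]
ft_force: [-5.0, -1.1, 9.4]
opening: 0.0266
grip_force: 100.6
```

arm_command([
  {"jaw":-1,"x":0.4,"y":0,"z":0,"roll":0},
  {"jaw":-1,"x":0.4,"y":0,"z":0,"roll":0},
  {"jaw":-1,"x":0,"y":0,"z":0,"roll":0},
  {"jaw":-1,"x":0,"y":0,"z":0,"roll":0},
])

```text
t: 20.1
tcp_pos: [0.5794, -0.0125, 0.1193]
tcp_rot: [180.0, 0.2, 161.1]
ft_force: [-2.0, -1.2, 7.0]
opening: 0.0265
grip_force: 100.1
```

Run:
```python
from h import *
s=bot.observe(); print(s["tcp_pos"],s["tcp_rot"],s["ft_force"],s["torque"])
im=vision.grab_frame("wrist"); np.save("w7.npy",im)
a=vision.grab_frame("side"); 
save(np.hstack([cv2.resize(a[195:310,265:365],(400,460),interpolation=cv2.INTER_CUBIC),cv2.resize(im[130:360,220:420],(400,460),interpolation=cv2.INTER_CUBIC)]),"seat.png")
```

```text
[ 0.57939921 -0.01254616  0.11931366] [1.79991263e+02 1.78007468e-01 1.61100183e+02] [-1.96748086 -1.16294303  7.03873881] [-0.02318517  0.38842075  0.04616732]
```

View pics/seat.png

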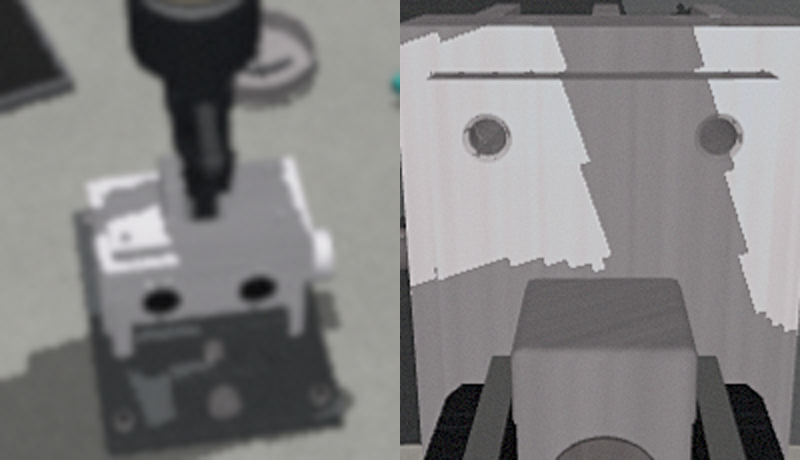

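Run:
```python
from h import *
im=np.load("w7.npy").mean(2)
for c in (245,265,280,380): print(c,im[132:176,c-2:c+3].mean(1).round().astype(int).tolist())
for r in (150,): print(r,"L",im[r-2:r+3,205:245].mean(0).round().astype(int).tolist(),"R",im[r-2:r+3,395:440].mean(0).round().astype(int).tolist())
for r in (200,): print(r,"L",im[r-2:r+3,205:245].mean(0).round().astype(int).tolist(),"R",im[r-2:r+3,395:440].mean(0).round().astype(int).tolist())
s=bot.observe(); W=cam("wrist",s)
Y=R.from_euler('z',161.07,degrees=True)
m=np.array([(66,0,0),(58,0,0),(58,0,10),(58,30,0),(58,-30,0),(66,38,0),(66,-38,0),(48,20,10),(48,-20,10),(48,20,0),(48,-20,0)])/1000
print(proj(W,Y.apply(m)+[s["tcp_pos"][0],s["tcp_pos"][1],.105]).round(1).tolist(),s["ft_force"])
```

```text
245 [55, 57, 55, 52, 55, 84, 106, 100, 99, 94, 103, 127, 137, 133, 134, 131, 136, 165, 195, 201, 199, 197, 197, 199, 198, 197, 197, 199, 198, 198, 198, 198, 202, 191, 137, 92, 87, 139, 193, 199, 196, 197, 197, 196]
265 [60, 80, 98, 103, 101, 103, 100, 99, 97, 93, 123, 181, 203, 198, 196, 196, 197, 196, 196, 197, 196, 196, 196, 196, 196, 196, 196, 196, 196, 195, 195, 197, 199, 188, 122, 90, 84, 139, 195, 202, 200, 198, 199, 198]
280 [70, 70, 69, 68, 63, 84, 106, 107, 103, 99, 127, 182, 205, 200, 199, 199, 199, 199, 198, 198, 198, 199, 198, 198, 198, 198, 198, 197, 198, 199, 198, 199, 202, 193, 133, 91, 91, 140, 194, 202, 199, 198, 198, 198]
380 [91, 95, 104, 107, 103, 115, 117, 101, 102, 96, 92, 167, 208, 201, 200, 200, 200, 199, 198, 199, 200, 199, 199, 199, 199, 199, 199, 199, 199, 200, 199, 199, 203, 189, 109, 97, 92, 142, 195, 204, 200, 200, 199, 200]
150 L [51, 52, 57, 53, 52, 55, 54, 53, 57, 53, 45, 101, 136, 132, 136, 137, 135, 153, 151, 165, 165, 166, 181, 180, 177, 193, 193, 192, 198, 197, 196, 195, 196, 199, 198, 158, 165, 168, 166, 180] R [198, 198, 198, 196, 195, 195, 197, 198, 197, 198, 198, 198, 199, 198, 200, 199, 199, 200, 199, 199, 199, 199, 199, 198, 199, 198, 199, 200, 200, 200, 200, 198, 197, 201, 197, 140, 82, 89, 92, 93, 92, 91, 92, 92, 91]
200 L [85, 88, 87, 87, 87, 87, 88, 88, 86, 88, 86, 89, 88, 81, 82, 201, 199, 195, 193, 193, 194, 194, 195, 196, 196, 197, 194, 196, 195, 196, 197, 195, 197, 195, 192, 192, 191, 192, 192, 194] R [200, 198, 198, 198, 198, 199, 198, 199, 200, 198, 200, 199, 200, 198, 197, 197, 197, 195, 196, 196, 195, 195, 195, 196, 198, 198, 196, 196, 193, 197, 200, 137, 82, 89, 88, 89, 89, 89, 90, 91, 89, 93, 88, 90, 89]
[[322.1, 142.2], [322.1, 165.1], [322.1, 168.9], [238.6, 165.0], [405.5, 165.1], [214.6, 142.1], [429.6, 142.2], [264.0, 198.1], [380.1, 198.1], [267.5, 192.6], [376.6, 192.6]] [-1.37736123 -0.36204767  8.44272422]
```

Measured against the housing, the flange is aligned within about 0.3 mm: housing edge at row 142.7 against 142.2 predicted, flange edge at 165.8–168.9 against 165.1–168.9. It also looks seated. The wrist torque matches the side force alone, so there is no tipping moment. Now I'll raise the push to 15 N.

arm_command([
  {"jaw":-1,"x":0,"y":0,"z":0.5,"roll":0},
  {"jaw":-1,"x":0,"y":0,"z":0.5,"roll":0},
  {"jaw":-1,"x":0,"y":0,"z":0,"roll":0},
  {"jaw":-1,"x":0,"y":0,"z":0,"roll":0},
  {"jaw":-1,"x":0,"y":0,"z":0,"roll":0},
])

```text
t: 20.62
tcp_pos: [0.5794, -0.0126, 0.1192]
tcp_rot: [180.0, 0.2, 161.1]
ft_force: [-5.5, -0.7, 12.0]
opening: 0.0265
grip_force: 100.9
```

arm_command([
  {"jaw":-1,"x":0,"y":0,"z":0,"roll":0},
  {"jaw":-1,"x":0,"y":0,"z":0,"roll":0},
  {"jaw":-1,"x":0,"y":0,"z":0,"roll":0},
  {"jaw":-1,"x":0,"y":0,"z":0,"roll":0},
])

```text
t: 20.95
tcp_pos: [0.5795, -0.0126, 0.1193]
tcp_rot: [180.0, 0.2, 161.1]
ft_force: [-4.6, -1.2, 11.3]
opening: 0.0264
grip_force: 100.9
```

arm_command([
  {"jaw":-1,"x":0.3,"y":0,"z":0.4,"roll":0},
  {"jaw":-1,"x":0.3,"y":0,"z":0.4,"roll":0},
  {"jaw":-1,"x":0,"y":0,"z":0,"roll":0},
  {"jaw":-1,"x":0,"y":0,"z":0,"roll":0},
  {"jaw":-1,"x":0,"y":0,"z":0,"roll":0},
])

```text
t: 21.37
tcp_pos: [0.5795, -0.0126, 0.1192]
tcp_rot: [180.0, 0.3, 161.1]
ft_force: [-4.2, -1.3, 13.4]
opening: 0.0263
grip_force: 101.1
```

Run:
```python
from h import *
s=bot.observe(); print(s["tcp_pos"],s["tcp_rot"],s["ft_force"],s["torque"])
```

```text
[ 0.57947209 -0.01257501  0.11924209] [179.9853928    0.25268994 161.09660277] [-4.16246782 -1.25101552 13.37010815] [0.08023401 0.87896357 0.03732721]
```

arm_command([
  {"jaw":-1,"x":0.1,"y":0,"z":0.5,"roll":0},
  {"jaw":-1,"x":0,"y":0,"z":0,"roll":0},
  {"jaw":-1,"x":0,"y":0,"z":0,"roll":0},
  {"jaw":-1,"x":0,"y":0,"z":0,"roll":0},
  {"jaw":-1,"x":0,"y":0,"z":0,"roll":0},
  {"jaw":-1,"x":0,"y":0,"z":0,"roll":0},
])

```text
t: 21.87
tcp_pos: [0.5795, -0.0126, 0.1192]
tcp_rot: [180.0, 0.3, 161.1]
ft_force: [-6.1, -0.9, 14.9]
opening: 0.0265
grip_force: 101.5
```

arm_command([
  {"jaw":-1,"x":0,"y":0,"z":0,"roll":0},
  {"jaw":-1,"x":0,"y":0,"z":0,"roll":0},
  {"jaw":-1,"x":0,"y":0,"z":0,"roll":0},
])

```text
t: 22.12
tcp_pos: [0.5795, -0.0126, 0.1192]
tcp_rot: [180.0, 0.3, 161.1]
ft_force: [-5.6, -0.4, 16.1]
opening: 0.0262
grip_force: 101.5
```

arm_command([
  {"jaw":-1,"x":0,"y":0,"z":0,"roll":0},
])

```text
t: 22.2
tcp_pos: [0.5795, -0.0126, 0.1192]
tcp_rot: [180.0, 0.3, 161.1]
ft_force: [-5.6, -1.3, 15.7]
opening: 0.0264
grip_force: 101.5
```

Run:
```python
from h import *
w=vision.grab_frame("wrist"); np.save("w8.npy",w); a=vision.grab_frame("side"); t=vision.grab_frame("top"); im=w.mean(2); b=np.load("w7.npy").mean(2)
for c in (265,380): print(c,im[160:174,c-2:c+3].mean(1).round().astype(int).tolist(),b[160:174,c-2:c+3].mean(1).round().astype(int).tolist())
f=lambda im,x,y,w,h,W,H: cv2.resize(im[y:y+h,x:x+w],(W,H),interpolation=cv2.INTER_CUBIC)
save(np.vstack([np.hstack([f(a,280,225,80,60,400,300),f(a,250,310,160,120,400,300)]),np.hstack([f(w,205,130,120,90,400,300),f(w,320,130,120,90,400,300)])]),"end.png")
s=bot.observe(); print(s["ft_force"],s["tcp_pos"],s["tcp_rot"],s["t"])
```

```text
265 [196, 196, 197, 195, 202, 184, 100, 91, 85, 140, 195, 202, 199, 199] [196, 195, 195, 197, 199, 188, 122, 90, 84, 139, 195, 202, 200, 198]
380 [199, 199, 199, 200, 204, 188, 110, 95, 93, 159, 209, 201, 200, 199] [199, 200, 199, 199, 203, 189, 109, 97, 92, 142, 195, 204, 200, 200]
[-5.70475737 -0.23870229 15.82394957] [ 0.57946952 -0.01258224  0.11922324] [179.9870967    0.26022161 161.09300821] 22.35
```

View pics/end.png

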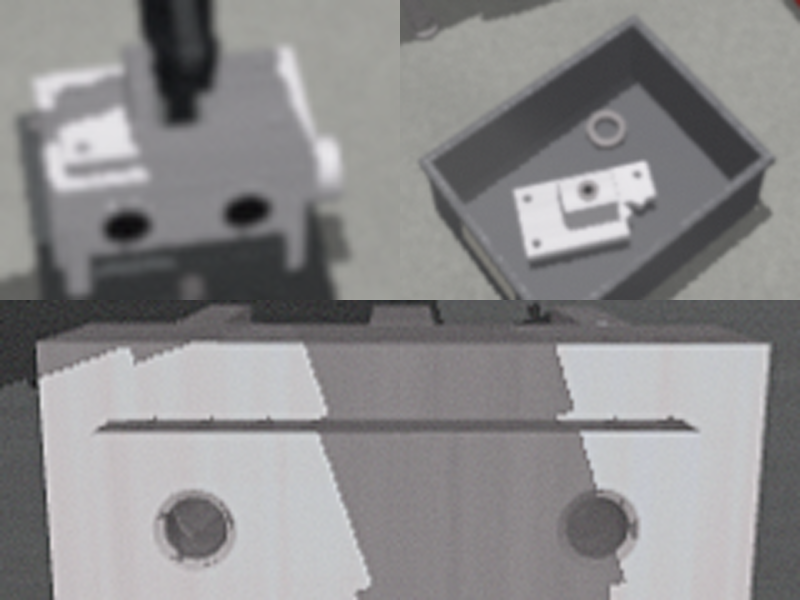

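The broken cover lies in the bin. The new flange is parallel and centred on the housing, with margins of about 58 and 70 px at crop rows 430–440, and it is seated. The tapped holes are concentric in the flange holes at crop (194,527) and (599,527). The push is steady at 15–16 N, so I'm handing in.

```bash
python3 -c "
from bench import bot
print(bot.finish_job())"
```

```text
the job is handed in; nothing more can be done
None
```

The broken cover is in the reject bin, and the new cover looks flush with its holes lined up within about 0.3 mm; I handed in at about 22 s, still holding it by the boss with a steady push of about 15–16 N (the far edge, hidden behind the gripper, I could not see).

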